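# Put the dough paddle to soak

### The arm

A 6-joint arm with a two-finger parallel gripper is mounted at the origin on the work surface. World frame = base frame: x ahead of the robot, y to its left, z up, the work surface at z = 0. Lengths are in m, angles in rad, forces in N, time in s.
With the tool pointing down it reaches from about 0.375 to 0.9 m from the base axis. Payload 3.1 kg.
Tool frame: the origin (TCP) lies on the centre line of the jaws, within the pads' length; the fingertips stand 25 mm ahead of it and the grasp point (between the pads) lies 6 mm ahead of it (manip.tips_ahead is the distance from the TCP to the fingertips, in m); z points along the fingers, y is the direction in which the jaws open and shut (so a half turn about z gives the same grasp; the last joint's range is limited). The gripper opens to 85 mm and grips with 20 to 120 N. Pads are 22 mm wide; open, the fingers measure 114 mm over their backs; the gripper's body (76 mm by 85 mm) begins 54 mm behind the grasp point. The pads swing forward as they close: fully open they stand 13 mm farther back than shut.
Start: joints at [-1.435, 0.527, 1.433, -0, 1.181, -0.178], TCP at [0.193, -0.594, 0.256] pointing down, gripper open.
Joint ranges: [-3.08, 3.08], [-0.75, 2.2], [0.22, 2.44], [-1.43, 4.57], [0, 2.65], [-2.85, 2.85]. Speed limits (rad/s): [2.79, 2.79, 3.14, 3.14, 3.14, 3.14].

### API

Orientations are given as a unit quaternion [x, y, z, w].
In Python, from station import manip gives the robot as it stands.
- The arm moves only by the tool play_rows, never from a script. Its argument "steps" is a list that holds one entry, the list of rows, each a list of 6 numbers: the shift along the tool's x, y, z in m, then the turn, a rotation vector about the tool's x, y, z in degrees. In form: [[[x, y, z, rx, ry, rz], ...]]. A call has 1 to 10 rows; each row shifts and turns the commanded pose from where the row before left it, along the tool's axes as they then stand; what a row does not reach is not made up. A row lasts 1/8 s, in which the tool goes at most 62.5 mm and 10.7 degrees, less where a joint would pass 70% of its speed; a pose out of reach is approached as far as the arm can. A call is refused whole if a number of a shift passes 0.0625 or a number of a turn 10.7, either way. A call with a gripper value outside its range is refused whole. "fingers" is the opening, from 0 (shut) to 1 (fully open), set as the call begins (left out, the last holds). The fingers move at their own pace and stop on an object; "squeeze" is the grip in N (left out, the last holds). Time passes only in rows, so rows that do not move let the fingers close. It gives the time, the measured TCP pose, the force and the opening at its end, in the units of the state.
- manip.sense(): the state, without advancing time (a new reading comes with each control period).
- manip.snapshot(name): name is "scene" or "side" or "wrist"; returns a dict with "img" (384x512x3 uint8, red, green, blue), "K" (3x3 intrinsics, pixels), "world_from_camera" (4x4, takes a point from camera to world coordinates). Camera axes: x right, y down, z forward; pixel columns grow to the right and rows downward; lengths in m; the calibration is good to about 2 mm. A picture is of the moment at which its call begins. There is no depth.
- manip.sign_off(): hands the job in, once; it reports no verdict.
Trained networks look in a picture, given as the dict that the camera call returned (one of the last four; its "shot" number tells which), for a name from the list of things; names that differ only in an ending like _2 or _b are one class to them, and where a whole thing is asked for, a point or a joint stands for the part that bears it (a point fixed in the world has none). Each returns a list of dicts, best first, with "score" (0 to 1); they miss things now and then, are a little off and sometimes report something else, mostly with a low value. They report only what shows in the picture. A call takes as long as a camera call. They do not tell look-alikes from the thing itself.
- manip.regions_of(label, picture): "pixels" (384x512 bool, what is visible of it) and "rect" ([left, top, right, bottom] in pixels, round what is visible of it).
- manip.pinpoint(label, picture): "point" ([column, row] in pixels: a listed point, or the origin of a listed thing).
The state is a dict: "t": time; "q": joint angles; "qd": joint speeds; "tau": joint torques, N m; "tcp_pos": TCP position; "tool_rot": TCP orientation; "force": force on the tool from outside, world axes, zero at the start; "ft_torque": the same for the moment, N m; "finger_gap": opening from 0.0 (shut) to 1.0 (fully open).
Only numpy, scipy, OpenCV 4.12 (cv2) and the standard library are available. Lean on these libraries where they do the work, as an engineer would, in place of code of your own. Each camera call takes 0.05 s, during which the arm holds its last target.

### The job

Pull the flat-bladed wooden dough paddle straight up out of its marble cup and stand it, shaft down and blade up, in the tall steel pot. Lower it until the shaft end is near the bottom of the pot before letting go; it may then lean on the rim. Leave the pot standing upright and the other two wooden tools standing in their cups.

Things in the scene. Friction and masses are not known exactly. Their poses are not given: they have to be found in the camera images.
- paddle_center (a point): Beech paddle, 210 mm long, 80 g, upright and loose in a cup. Round shaft 24 mm across up to 150 mm, then a flat blade (144 to 210 mm up), 12 mm thick along this point's x, 46 mm wide along its y. The point is on the axis half-way up, 105 mm from the shaft end; z runs up the tool. The blade's middle, good to pinch, is 72 mm further up z.
- spurtle_center (a point): Bystander: same beech and shaft with a 42 mm ball on top, 186 mm long. Point on its axis half-way up, z up the tool. Each tool stands in its own fixed white marble cup: 64 mm across, 75 mm high, bore 32 mm wide, floor of the bore 6 mm above the table, so that it can turn and lean a few degrees.
- pin_center (a point): Bystander: a plain round beech stick, 24 mm across, 190 mm long, no head. Point on its axis half-way up, z up the tool. The three cups stand roughly in a row from left to right, axes at least 100 mm apart, in any order.
- pot: Tall open round steel pot: 96 mm across, 110 mm high, 3 mm wall, inner floor 5 mm up, empty, 0.7 kg, loose. Origin at the centre of its underside, z up; a small wire handle on its +y side reaches 70 mm from the axis. Not the wide low steel bowl further back. All other loose things are under 100 mm high.
Things that resemble listed ones, but are neither listed nor needed, are in the scene too. Leave any blue look-alike of the part that bears pin_center alone.

How it is judged:
By the outcome, as a careful person would: the job done as asked, in the order asked, and still so for the second after the job is handed in, with the robot touching nothing.
It also fails if it takes over 43 s, if anything falls off the work surface, if the arm or the gripper's body presses on something with over 40 N, if the wrist force passes 120 N, or if a joint passes its speed limit or range.

## Working session

There is one attempt and no reset: what is moved stays moved. The work goes in short steps, Python scripts to look and compute and a tool call to move; the robot and the scene stay as the last step left them, time stands still between calls to the robot, and variables do not carry over. Pictures are saved under pics/ and viewed, and the job is handed in when it is done.

Besides the shell and the picture viewer there is one more tool, called as a command line: name --argument value ..., lists and objects as JSON in quotes. play_rows: Moves the arm, as the interface text tells. Its arguments: {"type":"object","properties":{"steps":{"type":"array"},"fingers":{"type":"number"},"squeeze":{"type":"number"}},"required":["steps"]}

```bash
ls; mkdir -p pics; cat > h.py <<'E'
import numpy as np, cv2, pickle
from station import manip
def snap(n,f):
    p=manip.snapshot(n); cv2.imwrite('pics/'+f,p['img'][:,:,::-1]); return p
def ray(p,uv):
    K=np.array(p['K']);T=np.array(p['world_from_camera'])
    d=T[:3,:3]@np.linalg.solve(K,np.array([uv[0],uv[1],1.]));return T[:3,3],d/np.linalg.norm(d)
def atz(p,uv,z):
    o,d=ray(p,uv);return o+d*(z-o[2])/d[2]
def tri(rs):
    A=np.zeros((3,3));b=np.zeros(3)
    for o,d in rs:
        M=np.eye(3)-np.outer(d,d);A+=M;b+=M@o
    x=np.linalg.solve(A,b);return x,[np.linalg.norm((np.eye(3)-np.outer(d,d))@(x-o)) for o,d in rs]
def proj(p,X):
    K=np.array(p['K']);T=np.linalg.inv(np.array(p['world_from_camera']))
    c=T[:3,:3]@np.array(X)+T[:3,3];u=K@c;return u[:2]/u[2]
E
python3 - <<'E'
from h import *
for n in ['scene','side']:
    p=snap(n,n+'0.png')
    print(n,np.array(p['world_from_camera']).round(3).tolist(),np.array(p['K']).round(1).tolist())
    for l in ['paddle_center','spurtle_center','pin_center','pot']:
        print(l,[(np.round(d['point'],1).tolist(),round(d['score'],2)) for d in manip.pinpoint(l,p)])
        print('   ',[(d['rect'],round(d['score'],2)) for d in manip.regions_of(l,p)])
print(manip.sense())
E
```

```text
pics
scene [[0.601, 0.481, -0.638, 1.048], [0.799, -0.365, 0.477, -0.344], [-0.003, -0.797, -0.604, 0.567], [0.0, 0.0, 0.0, 1.0]] [[417.0, 0.0, 251.7], [0.0, 417.0, 191.1], [0.0, 0.0, 1.0]]
paddle_center [([342.2, 147.3], 0.67)]
    [([333.4, 99.5, 354.0, 167.8], 0.84)]
spurtle_center [([247.1, 204.2], 0.58)]
    [([234.1, 162.2, 255.0, 226.4], 0.57)]
pin_center [([302.4, 175.2], 0.83), ([348.8, 191.9], 0.61)]
    [([339.5, 148.3, 363.6, 227.1], 0.68), ([295.1, 129.8, 310.7, 194.5], 0.57)]
pot [([137.8, 274.8], 0.75)]
    []
side [[0.8, -0.43, 0.418, 0.273], [-0.599, -0.56, 0.572, -0.365], [-0.012, -0.708, -0.706, 0.554], [0.0, 0.0, 0.0, 1.0]] [[357.9, 0.0, 253.6], [0.0, 357.9, 194.6], [0.0, 0.0, 1.0]]
paddle_center [([190.6, 126.3], 0.71)]
    [([175.1, 77.2, 196.8, 143.3], 0.56)]
spurtle_center [([274.8, 185.6], 0.93)]
    [([264.1, 143.5, 287.6, 204.0], 0.88)]
pin_center [([233.5, 154.8], 0.87), ([252.3, 132.0], 0.6)]
    [([244.1, 86.6, 263.7, 167.5], 0.89), ([222.2, 110.6, 239.3, 168.8], 0.83)]
pot [([320.9, 313.5], 0.59), ([232.9, 152.7], 0.56)]
    [([292.8, 248.5, 368.0, 336.7], 0.79)]
{'t': 0.9, 'q': array([-1.43550392e+00,  5.27465641e-01,  1.43266982e+00,  1.88487376e-05,
        1.18143317e+00, -1.78498196e-01]), 'qd': array([-0.00074117, -0.00081151,  0.00120892,  0.00185033,  0.00106012,
       -0.00115987]), 'tau': array([-2.85832966e-04, -4.42305493e+01, -1.78423673e+01, -1.86768311e-04,
        7.95363376e-04, -7.54603462e-06]), 'tcp_pos': array([ 0.19294819, -0.59445621,  0.25634116]), 'tool_rot': array([9.87717719e-01, 1.56248865e-01, 8.45758910e-06, 1.21933623e-05]), 'force': array([-0.10728558, -0.00197391,  0.07284244]), 'ft_torque': array([ 0.01039097, -0.05848734, -0.01496254]), 'finger_gap': 0.9999769512690475}
```

View pics/scene0.png

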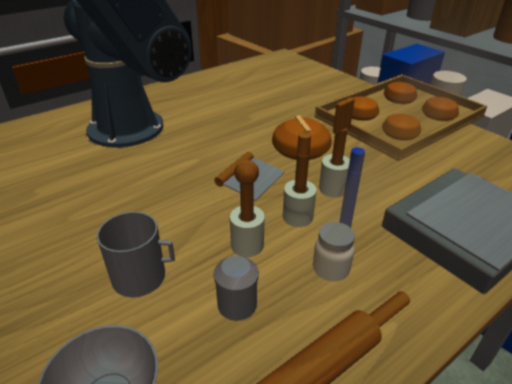

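View pics/side0.png

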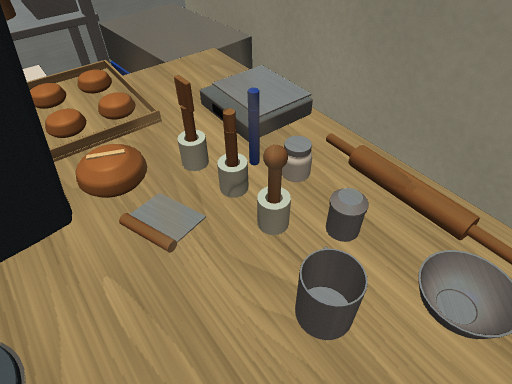

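```bash
python3 - <<'E'
import cv2,numpy as np
a=cv2.imread('pics/scene0.png')[85:245,220:390];b=cv2.imread('pics/side0.png')[60:260,150:310]
a=cv2.resize(a,None,fx=2.3,fy=2.3,interpolation=2);b=cv2.resize(b,None,fx=2.3,fy=2.3,interpolation=2)
h=max(a.shape[0],b.shape[0]);f=lambda i:cv2.copyMakeBorder(i,0,h-i.shape[0],0,0,0)
cv2.imwrite('pics/crop0.png',np.hstack([f(a),f(b)]))
E
```

```text
(no output)
```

View pics/crop0.png

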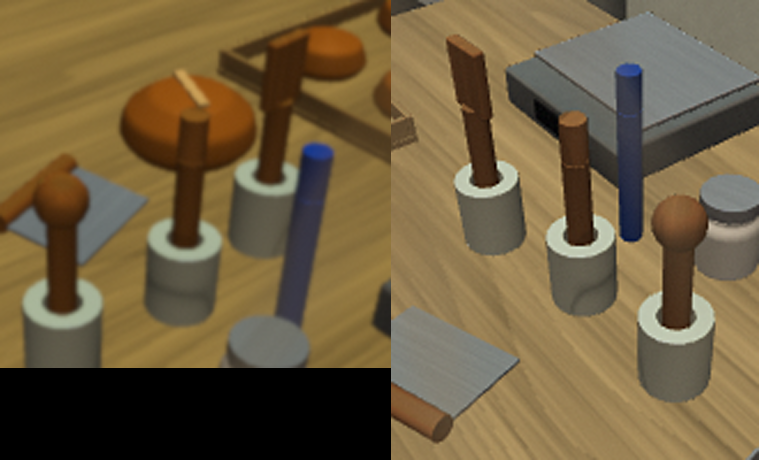

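```bash
python3 - <<'E'
import cv2,numpy as np
a=cv2.imread('pics/scene0.png')[90:170,315:370];b=cv2.imread('pics/side0.png')[68:148,165:220]
f=lambda i:cv2.resize(i,None,fx=7,fy=7,interpolation=2)
cv2.imwrite('pics/crop1.png',np.hstack([f(a),f(b)]))
a=cv2.imread('pics/scene0.png')[200:305,85:185];b=cv2.imread('pics/side0.png')[240:345,285:375]
f=lambda i:cv2.resize(i,None,fx=4,fy=4,interpolation=2)
cv2.imwrite('pics/crop2.png',np.hstack([f(a),f(b)]))
E
```

```text
(no output)
```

View pics/crop1.png

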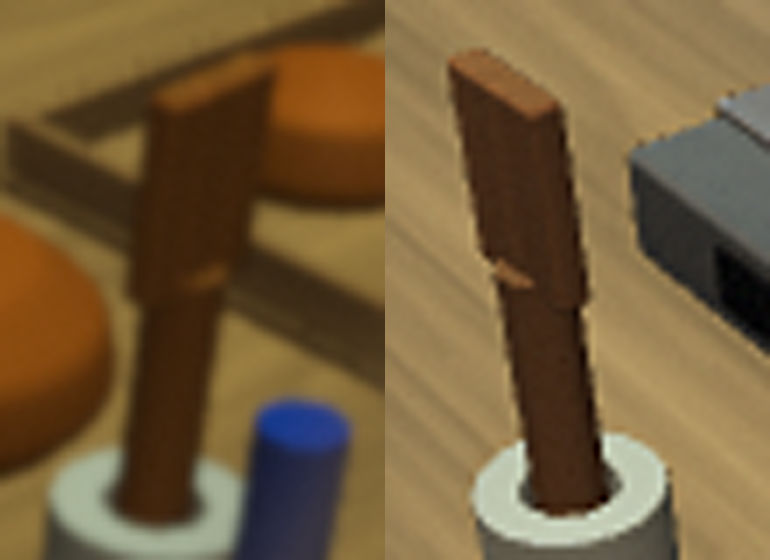

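View pics/crop2.png

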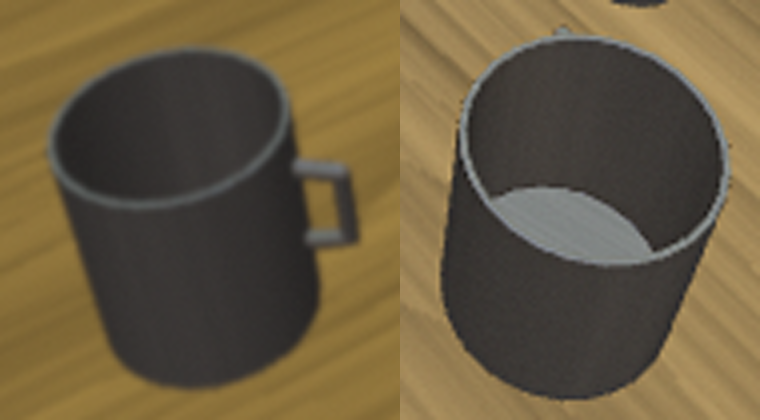

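```bash
cat > fit.py <<'E'
from h import *
from scipy.optimize import least_squares
from scipy.spatial.transform import Rotation as R
ps=manip.snapshot('scene');pd=manip.snapshot('side')
S=lambda u,v:(315+u/7-.5,90+v/7-.5); D=lambda u,v:(165+(u-385)/7-.5,68+v/7-.5)
for a,b in [(S(269,61),D(468,58)),(S(162,99),D(548,113)),(S(157,508),D(572,508))]:
    x,r=tri([ray(ps,a),ray(pd,b)]);print('tri',x.round(4),np.round(r,4))
# local pts: width +y = scene right end
obs=[(ps,S(269,61),(0,23,105)),(ps,S(162,99),(0,-23,105)),(pd,D(468,58),(0,23,105)),(pd,D(548,113),(0,-23,105))]
# axis at shaft: silhouette midpoints -> point on axis w/ free height
axis=[(ps,S(180,330)),(ps,S(166,440)),(pd,D(546,330)),(pd,D(562,440))]
def res(p):
    q=R.from_rotvec([p[2],p[3],0])*R.from_euler('z',p[4])
    c=np.array([p[0],p[1],.006])+q.apply([0,0,105e-3])
    z=q.apply([0,0,1]);r=[]
    for P,uv,l in obs: r+=list(proj(P,c+q.apply(np.array(l)/1e3))-uv)
    for P,uv in axis:
        a=proj(P,c);b=proj(P,c+z*.05);d=(b-a)/np.linalg.norm(b-a);e=np.array(uv)-a
        r.append(d[0]*e[1]-d[1]*e[0])
    return r
x0=tri([ray(ps,S(157,508)),ray(pd,D(572,508))])[0]
best=min((least_squares(res,[x0[0],x0[1],0,0,y]) for y in np.linspace(0,5.5,8)),key=lambda s:s.cost)
p=best.x;q=R.from_rotvec([p[2],p[3],0])*R.from_euler('z',p[4])
print('base',p[:2].round(4),'tiltdeg',np.degrees(p[2:4]).round(2),'yaw',np.degrees(p[4]).round(1),'res',np.round(best.fun,1))
base=np.array([p[0],p[1],.006])
print('axis',q.apply([0,0,1]).round(4),'x',q.apply([1,0,0]).round(4),'blade mid',(base+q.apply([0,0,.177])).round(4))
# cup centre: ellipse of mouth
print('cupS',atz(ps,S(155,497),.075).round(4),'cupD',atz(pd,D(571,490),.075).round(4))
# pot rim, all from ellipse estimate
A=lambda u,v:(85+u/4-.5,200+v/4-.5);B=lambda u,v:(285+(u-400)/4-.5,240+v/4-.5)
print('pot rim S',[atz(ps,A(*c),.11).round(3).tolist() for c in [(50,150),(290,100),(190,48),(135,207)]])
print('pot rim D',[atz(pd,B(*c),.11).round(3).tolist() for c in [(460,110),(728,180),(570,36),(615,265)]])
def circ(P,f,pts):
    X=np.array([atz(P,f(*c),.11)[:2] for c in pts])
    s=least_squares(lambda c:np.hypot(*(X-c).T)-.048,X.mean(0));return s.x.round(4),(s.fun*1e3).round(1)
print(circ(ps,A,[(50,150),(290,105),(190,48),(135,207),(230,185)]))
print(circ(pd,B,[(460,110),(728,170),(570,36),(615,265),(500,215)]))
E
python3 fit.py
```

```text
tri [0.5539 0.2765 0.2147] [0.0007 0.0007]
tri [0.5551 0.2317 0.2161] [0.0004 0.0004]
tri [0.5531 0.2558 0.07  ] [0.0012 0.0012]
base [0.5533 0.2543] tiltdeg [0.05 0.32] yaw 1.5 res [ 0.4 -1.  -0.2 -0.  -0.1 -0.3  0.3  0.4  0.   0.3 -0.1 -0.3]
axis [ 5.6e-03 -9.0e-04  1.0e+00] x [ 0.9996  0.027  -0.0056] blade mid [0.5543 0.2541 0.183 ]
cupS [0.5524 0.2556 0.075 ] cupD [0.5543 0.2561 0.075 ]
pot rim S [[0.514, -0.251, 0.11], [0.544, -0.162, 0.11], [0.488, -0.181, 0.11], [0.564, -0.237, 0.11]]
pot rim D [[0.5, -0.166, 0.11], [0.555, -0.244, 0.11], [0.555, -0.166, 0.11], [0.5, -0.243, 0.11]]
(array([ 0.5277, -0.2065]), array([-1. , -0.7, -1.1, -0.5, -0.5]))
(array([ 0.5285, -0.2044]), array([ 0.3, -1. , -1.5, -0.3, -1.5]))
```

play_rows --steps '[[[0, 0, -0.006, 0, 0, -7.35], [0, 0, -0.006, 0, 0, -7.35], [0, 0, -0.006, 0, 0, -7.35], [0, 0, -0.006, 0, 0, -7.35], [0, 0, -0.006, 0, 0, -7.35], [0, 0, -0.006, 0, 0, -7.35], [0, 0, -0.006, 0, 0, -7.35], [0, 0, -0.006, 0, 0, -7.35], [0, 0, -0.006, 0, 0, -7.35], [0, 0, -0.006, 0, 0, -7.35]]]' --fingers 1

```text
t: 2.25
tcp_pos: [0.1929, -0.5944, 0.3165]
tool_rot: [0.696, 0.718, 0.0, -0.0]
force: [-0.1, 0.1, -0.1]
finger_gap: 0.999
```

play_rows --steps '[[[0.02, 0.03, 0, 0, 0, 0], [0.02, 0.03, 0, 0, 0, 0], [0.02, 0.03, 0, 0, 0, 0], [0.02, 0.03, 0, 0, 0, 0], [0.02, 0.03, 0, 0, 0, 0], [0.02, 0.03, 0, 0, 0, 0], [0.02, 0.03, 0, 0, 0, 0], [0.02, 0.03, 0, 0, 0, 0], [0.02, 0.03, 0, 0, 0, 0], [0.02, 0.03, 0, 0, 0, 0]]]'

```text
t: 3.5
tcp_pos: [0.4886, -0.386, 0.3164]
tool_rot: [0.698, 0.716, -0.0, 0.0]
force: [-0.2, -0.4, 0.7]
finger_gap: 0.999
```

play_rows --steps '[[[0.045, 0, 0, 0, 0, 0], [0.045, 0, 0, 0, 0, 0], [0.045, 0, 0, 0, 0, 0], [0.045, 0, 0, 0, 0, 0], [0.045, 0, 0, 0, 0, 0], [0.045, 0, 0, 0, 0, 0], [0.045, 0, 0, 0, 0, 0], [0.045, 0, 0, 0, 0, 0], [0.045, 0, 0, 0, 0, 0], [0.045, 0, 0, 0, 0, 0]]]'

```text
t: 4.75
tcp_pos: [0.476, 0.0645, 0.3166]
tool_rot: [0.698, 0.716, 0.0, 0.0]
force: [1.0, -0.4, 0.3]
finger_gap: 0.998
```

```bash
cat >> h.py <<'E'
from scipy.spatial.transform import Rotation as R
def st():
    s=manip.sense();r=R.from_quat(s['tool_rot']).as_matrix()
    print('t',round(s['t'],2),'tcp',s['tcp_pos'].round(4),'F',s['force'].round(2),'gap',round(s['finger_gap'],3),'q',s['q'].round(2));print(r.round(4));return s,r
E
python3 -c "
from h import *
st();p=snap('wrist','w1.png')"
```

```text
t 4.75 tcp [0.476  0.0645 0.3166] F [ 1.   -0.41  0.32] gap 0.998 q [-0.1   0.26  1.71  0.    1.18 -0.12]
[[-2.570e-02  9.997e-01  8.000e-04]
 [ 9.997e-01  2.570e-02 -1.000e-04]
 [-1.000e-04  8.000e-04 -1.000e+00]]
```

View pics/w1.png

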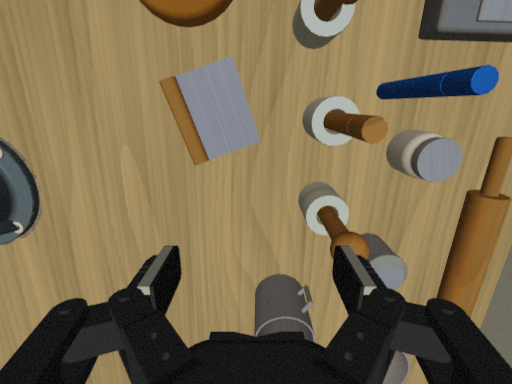

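play_rows --steps '[[[0.024, 0.0104, 0, 0, 0, 0], [0.024, 0.0104, 0, 0, 0, 0], [0.023, 0.0104, 0, 0, 0, 0], [0.023, 0.0104, 0, 0, 0, 0], [0.023, 0.0104, 0, 0, 0, 0], [0.023, 0.0103, 0, 0, 0, 0], [0.024, 0.0103, 0, 0, 0, 0], [0.024, 0.0103, 0, 0, 0, 0], [0, 0, 0, 0, 0, 0]]]'

```text
t: 5.92
tcp_pos: [0.5545, 0.2542, 0.3161]
tool_rot: [0.697, 0.717, 0.0, 0.0]
force: [-0.7, -0.6, 1.5]
finger_gap: 0.999
```

```bash
python3 -c "
from h import *
st();p=snap('wrist','w2.png')
q=R.from_rotvec(np.radians([.05,.32,0]))*R.from_euler('z',1.5,degrees=True)
b=np.array([.5533,.2543,.006])
for l in [(6,23,210),(6,-23,210),(-6,23,210),(-6,-23,210)]: print(l,proj(p,b+q.apply(np.array(l)/1e3)).round(1))
print(proj(p,[.5533,.2558,.075]))
"
```

```text
t 5.92 tcp [0.5545 0.2542 0.3161] F [-0.66 -0.57  1.46] gap 0.999 q [0.25 0.45 1.4  0.   1.29 0.22]
[[-2.790e-02  9.996e-01  3.000e-04]
 [ 9.996e-01  2.790e-02  1.000e-04]
 [ 1.000e-04  3.000e-04 -1.000e+00]]
(6, 23, 210) [263.5 178. ]
(6, -23, 210) [263.  227.3]
(-6, 23, 210) [249.3 178. ]
(-6, -23, 210) [249.7 227.3]
[255.66452989 166.05135572]
```

View pics/w2.png

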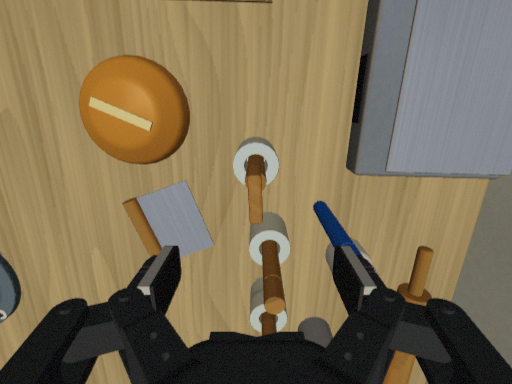

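```bash
python3 -c "
from h import *
d=manip.snapshot('side')
print(atz(d,(254,163),0).round(3),atz(d,(253.5,91),.19).round(3),'pin',atz(d,(230,112),.196).round(3))"
```

```text
[0.667 0.169 0.   ] [0.667 0.169 0.19 ] pin [0.58  0.125 0.196]
```

play_rows --steps '[[[0, 0, 0.018, 0, 0, 0], [0, 0, 0.018, 0, 0, 0], [0, 0, 0.018, 0, 0, 0], [0, 0, 0.018, 0, 0, 0], [0, 0, 0.018, 0, 0, 0], [0, 0, 0.016, 0, 0, 0], [0, 0, 0.012, 0, 0, 0], [0, 0, 0.009, 0, 0, 0], [0, 0, 0, 0, 0, 0]]]'

```text
t: 7.15
tcp_pos: [0.5537, 0.253, 0.1887]
tool_rot: [0.698, 0.716, -0.001, -0.0]
force: [0.6, 0.9, -0.7]
finger_gap: 1.001
```

play_rows --steps '[[[0, 0, 0, 0, 0, 0], [0, 0, 0, 0, 0, 0], [0, 0, 0, 0, 0, 0], [0, 0, 0, 0, 0, 0], [0, 0, 0, 0, 0, 0], [0, 0, 0, 0, 0, 0], [0, 0, 0, 0, 0, 0], [0, 0, 0, 0, 0, 0]]]' --fingers 0 --squeeze 50

```text
t: 8.15
tcp_pos: [0.5542, 0.2532, 0.1896]
tool_rot: [0.698, 0.716, 0.0, 0.0]
force: [-0.0, -0.8, 3.0]
finger_gap: 0.136
```

```bash
python3 -c "
from h import *
st();p=snap('side','s2.png');snap('scene','c2.png')"
```

```text
t 8.15 tcp [0.5542 0.2532 0.1896] F [-0.04 -0.79  2.97] gap 0.136 q [0.25 0.59 1.54 0.   1.02 0.22]
[[-2.580e-02  9.997e-01  4.000e-04]
 [ 9.997e-01  2.580e-02  2.000e-04]
 [ 2.000e-04  4.000e-04 -1.000e+00]]
```

View pics/s2.png

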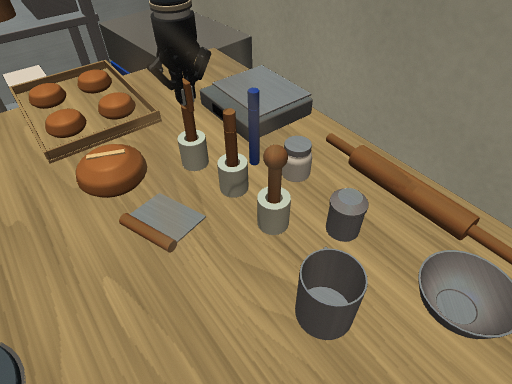

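Gap of 11.6 mm matches the blade. The side view shows the jaws on the blade at about (187,95), with pin and spurtle undisturbed. Next I lift straight up.

play_rows --steps '[[[0, 0, -0.008, 0, 0, 0], [0, 0, -0.014, 0, 0, 0], [0, 0, -0.016, 0, 0, 0], [0, 0, -0.016, 0, 0, 0], [0, 0, -0.016, 0, 0, 0], [0, 0, -0.016, 0, 0, 0], [0, 0, -0.016, 0, 0, 0], [0, 0, -0.02, 0, 0, 0], [0, 0, -0.02, 0, 0, 0], [0, 0, -0.02, 0, 0, 0]]]'

```text
t: 9.5
tcp_pos: [0.5539, 0.2531, 0.3525]
tool_rot: [0.698, 0.716, -0.0, 0.0]
force: [-0.3, 0.6, -0.5]
finger_gap: 0.133
```

play_rows --steps '[[[0, 0, -0.02, 0, 0, 0], [0, 0, -0.02, 0, 0, 0], [0, 0, -0.018, 0, 0, 0], [0, 0, -0.01, 0, 0, 0], [0, 0, 0, 0, 0, 0]]]'

```text
t: 10.12
tcp_pos: [0.5542, 0.2532, 0.4202]
tool_rot: [0.698, 0.716, 0.001, 0.0]
force: [0.8, -0.2, -1.7]
finger_gap: 0.136
```

```bash
python3 -c "
from h import *
st();p=snap('side','s3.png');snap('scene','c3.png')
for P in [p]: print(proj(P,[.554,.2545,.23]),proj(P,[.554,.2545,.35]))"
```

```text
t 10.12 tcp [0.5542 0.2532 0.4202] F [ 0.79 -0.25 -1.7 ] gap 0.136 q [ 0.25  0.37  1.24 -0.    1.53  0.22]
[[-2.580e-02  9.997e-01  1.500e-03]
 [ 9.997e-01  2.580e-02  4.000e-04]
 [ 3.000e-04  1.500e-03 -1.000e+00]]
[180.61786903  72.94725221] [169.74416153   6.82579037]
```

View pics/s3.png

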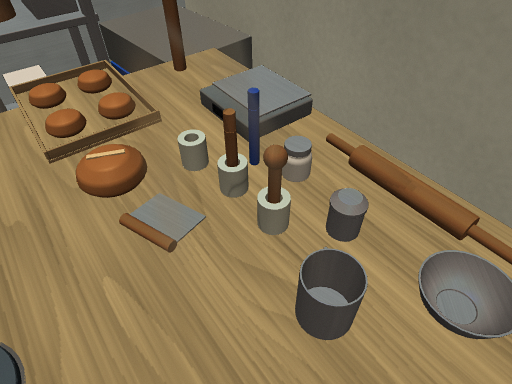

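View pics/c3.png

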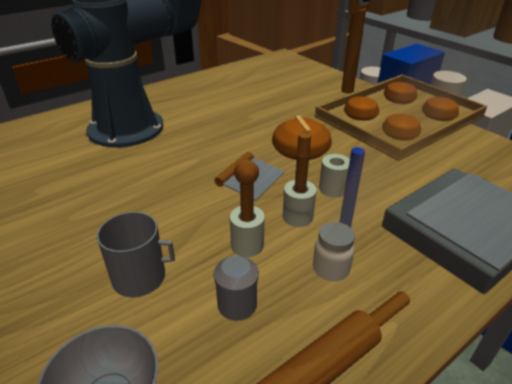

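The side view shows the shaft end at (179,70), about z 0.236, hanging vertically, and the cup at (193,150) is empty. I now carry it across to the pot.

play_rows --steps '[[[-0.02, -0.002, 0, 0, 0, 0], [-0.038, -0.003, 0, 0, 0, 0], [-0.04, -0.0033, 0, 0, 0, 0], [-0.04, -0.0033, 0, 0, 0, 0], [-0.04, -0.0034, 0, 0, 0, 0], [-0.04, -0.0034, 0, 0, 0, 0], [-0.04, -0.0034, 0, 0, 0, 0], [-0.04, -0.0034, 0, 0, 0, 0], [-0.04, -0.0034, 0, 0, 0, 0], [-0.04, -0.0034, 0, 0, 0, 0]]]'

```text
t: 11.48
tcp_pos: [0.5306, -0.1277, 0.4187]
tool_rot: [0.698, 0.716, -0.001, -0.001]
force: [0.8, -0.2, -0.9]
finger_gap: 0.133
```

play_rows --steps '[[[-0.035, -0.003, 0, 0, 0, 0], [-0.025, -0.002, 0, 0, 0, 0], [-0.02, -0.001, 0, 0, 0, 0], [0, 0, 0.02, 0, 0, 0], [0, 0, 0.03, 0, 0, 0], [0, 0, 0.03, 0, 0, 0], [0, 0, 0.01, 0, 0, 0], [0, 0, 0, 0, 0, 0], [0, 0, 0, 0, 0, 0]]]'

```text
t: 12.6
tcp_pos: [0.5286, -0.2062, 0.3306]
tool_rot: [0.698, 0.716, 0.0, 0.001]
force: [-0.4, 0.5, -0.7]
finger_gap: 0.134
```

```bash
python3 -c "
from h import *
st();p=snap('side','s4.png');q=snap('scene','c4.png')
a=cv2.imread('pics/s4.png')[150:345,250:400];b=cv2.imread('pics/c4.png')[110:305,70:220]
cv2.imwrite('pics/crop4.png',np.hstack([cv2.resize(x,None,fx=2.6,fy=2.6,interpolation=2) for x in (a,b)]))"
```

```text
t 12.6 tcp [ 0.5286 -0.2062  0.3306] F [-0.4   0.5  -0.75] gap 0.134 q [-0.57  0.37  1.49 -0.    1.28 -0.59]
[[-0.026   0.9997  0.0022]
 [ 0.9997  0.026  -0.0014]
 [-0.0015  0.0021 -1.    ]]
```

View pics/crop4.png

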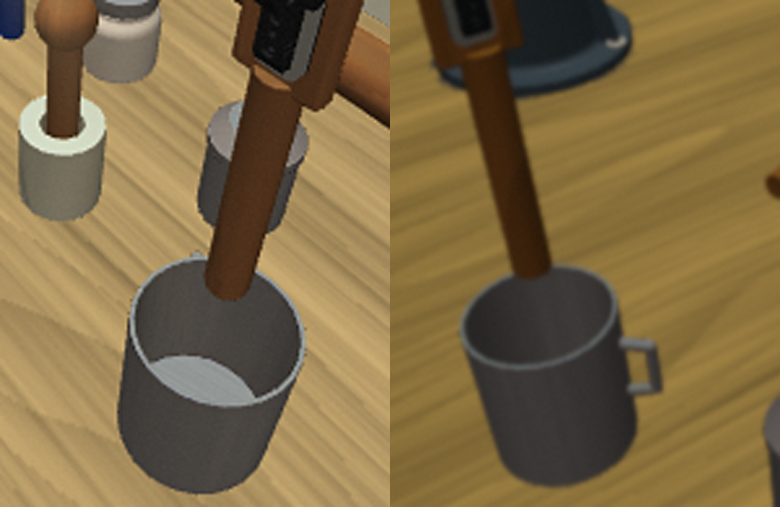

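Crop shows the shaft end centred over the pot mouth: side (338,263), scene (273,215). Lowering.

play_rows --steps '[[[0, 0, 0.015, 0, 0, 0], [0, 0, 0.018, 0, 0, 0], [0, 0, 0.018, 0, 0, 0], [0, 0, 0.018, 0, 0, 0], [0, 0, 0.018, 0, 0, 0], [0, 0, 0.016, 0, 0, 0], [0, 0, 0.013, 0, 0, 0], [0, 0, 0.011, 0, 0, 0], [0, 0, 0.007, 0, 0, 0], [0, 0, 0, 0, 0, 0]]]'

```text
t: 13.95
tcp_pos: [0.5278, -0.2056, 0.1949]
tool_rot: [0.698, 0.716, -0.0, -0.0]
force: [0.7, 0.3, -1.2]
finger_gap: 0.136
```

play_rows --steps '[[[0, 0, 0.002, 0, 0, 0], [0, 0, 0.002, 0, 0, 0], [0, 0, 0.002, 0, 0, 0], [0, 0, 0, 0, 0, 0], [0, 0, 0, 0, 0, 0]]]'

```text
t: 14.58
tcp_pos: [0.528, -0.2057, 0.1894]
tool_rot: [0.698, 0.716, 0.0, 0.0]
force: [-0.1, -0.1, -1.2]
finger_gap: 0.134
```

```bash
python3 -c "
from h import *
st();p=snap('side','s5.png');q=snap('scene','c5.png')
a=cv2.imread('pics/s5.png')[150:345,250:400];b=cv2.imread('pics/c5.png')[110:305,70:220]
cv2.imwrite('pics/crop5.png',np.hstack([cv2.resize(x,None,fx=2.6,fy=2.6,interpolation=2) for x in (a,b)]))"
```

```text
t 14.57 tcp [ 0.528  -0.2057  0.1894] F [-0.09 -0.11 -1.22] gap 0.134 q [-0.57  0.54  1.65 -0.    0.96 -0.59]
[[-2.580e-02  9.997e-01  1.000e-04]
 [ 9.997e-01  2.580e-02 -1.000e-04]
 [-1.000e-04  1.000e-04 -1.000e+00]]
```

View pics/crop5.png

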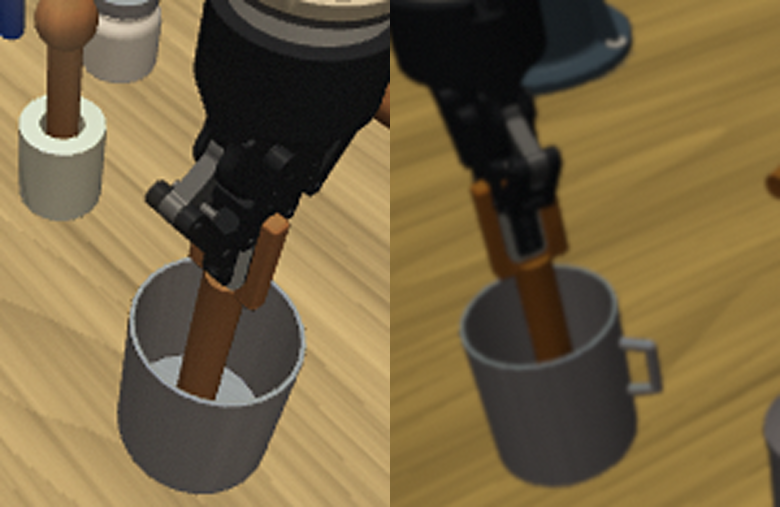

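play_rows --steps '[[[0, 0, 0.001, 0, 0, 0], [0, 0, 0.001, 0, 0, 0], [0, 0, 0, 0, 0, 0], [0, 0, 0, 0, 0, 0]]]'

```text
t: 15.18
tcp_pos: [0.5282, -0.2058, 0.1886]
tool_rot: [0.698, 0.716, 0.0, 0.001]
force: [-1.0, 0.1, 6.0]
finger_gap: 0.133
```

play_rows --steps '[[[0, 0, 0, 0, 0, 0], [0, 0, 0, 0, 0, 0], [0, 0, 0, 0, 0, 0], [0, 0, 0, 0, 0, 0], [0, 0, 0, 0, 0, 0], [0, 0, 0, 0, 0, 0], [0, 0, 0, 0, 0, 0], [0, 0, 0, 0, 0, 0]]]' --fingers 1

```text
t: 16.18
tcp_pos: [0.5279, -0.2057, 0.1873]
tool_rot: [0.698, 0.716, 0.0, 0.0]
force: [0.2, 0.6, -0.5]
finger_gap: 1.0
```

```bash
python3 -c "
from h import *
st();p=snap('side','s6.png');q=snap('scene','c6.png')
a=cv2.imread('pics/s6.png')[150:345,250:400];b=cv2.imread('pics/c6.png')[110:305,70:220]
cv2.imwrite('pics/crop6.png',np.hstack([cv2.resize(x,None,fx=2.6,fy=2.6,interpolation=2) for x in (a,b)]))"
```

```text
t 16.18 tcp [ 0.5279 -0.2057  0.1873] F [ 0.2   0.65 -0.47] gap 1.0 q [-0.57  0.54  1.65  0.    0.95 -0.59]
[[-0.0258  0.9997  0.    ]
 [ 0.9997  0.0258  0.    ]
 [ 0.      0.     -1.    ]]
```

View pics/crop6.png

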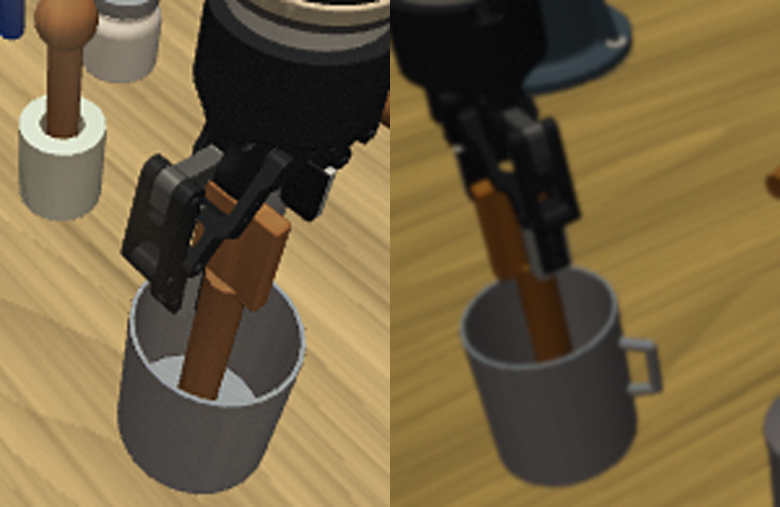

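The shaft touched the pot floor (6 N) and the jaws are now open; the paddle stands free on its end. I retract straight up.

play_rows --steps '[[[0, 0, -0.008, 0, 0, 0], [0, 0, -0.015, 0, 0, 0], [0, 0, -0.02, 0, 0, 0], [0, 0, -0.025, 0, 0, 0], [0, 0, -0.025, 0, 0, 0], [0, 0, -0.025, 0, 0, 0], [0, 0, -0.025, 0, 0, 0], [0, 0, -0.02, 0, 0, 0], [0, 0, 0, 0, 0, 0], [0, 0, 0, 0, 0, 0]]]'

```text
t: 17.52
tcp_pos: [0.5275, -0.2054, 0.3501]
tool_rot: [0.698, 0.716, -0.0, -0.0]
force: [0.5, 0.6, 0.0]
finger_gap: 0.998
```

play_rows --steps '[[[0, 0, 0, 0, 0, 0], [0, 0, 0, 0, 0, 0], [0, 0, 0, 0, 0, 0], [0, 0, 0, 0, 0, 0], [0, 0, 0, 0, 0, 0], [0, 0, 0, 0, 0, 0], [0, 0, 0, 0, 0, 0], [0, 0, 0, 0, 0, 0]]]'

```text
t: 18.52
tcp_pos: [0.5279, -0.2057, 0.3503]
tool_rot: [0.698, 0.716, 0.0, 0.0]
force: [0.1, -0.0, 0.1]
finger_gap: 1.0
```

```bash
python3 -c "
from h import *
st();p=snap('side','s7.png');q=snap('scene','c7.png')
cv2.imwrite('pics/crop7.png',np.vstack([cv2.imread('pics/s7.png')[60:345],cv2.imread('pics/c7.png')[70:310]]))"
```

```text
t 18.52 tcp [ 0.5279 -0.2057  0.3503] F [ 0.06 -0.05  0.08] gap 1.0 q [-0.57  0.35  1.46 -0.    1.33 -0.59]
[[-0.0258  0.9997  0.    ]
 [ 0.9997  0.0258 -0.    ]
 [-0.      0.     -1.    ]]
```

View pics/crop7.png

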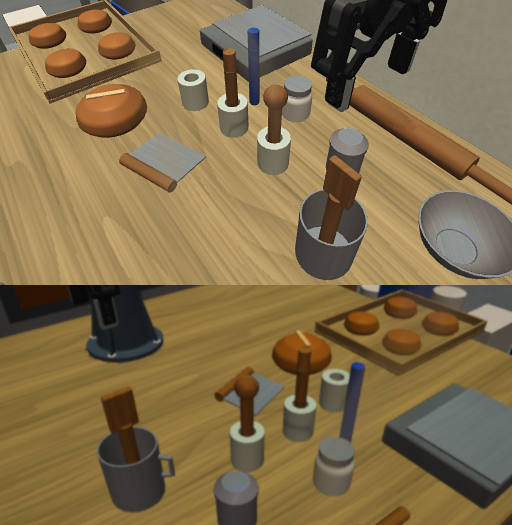

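```bash
python3 -c "
from station import manip
print(manip.sign_off())"
```

```text
the job is handed in; nothing more can be done
None
```

The paddle is standing in the tall steel pot, shaft down and blade up, and the job was handed in at about 18.5 s.

I gripped the blade, pulled the paddle straight up out of its cup and carried it over the other tools. I lowered it into the middle of the pot until the shaft end touched the floor, with about 6 N of contact. Then I opened the jaws and backed straight up about 160 mm.

Last pictures, taken about a second after the retreat:
- **Paddle and pot:** the paddle stands on its end in the pot, and the pot is upright where it was.
- **Other tools:** the spurtle and the pin are still in their cups, and the blue stick has not moved.
- **Robot:** it touches nothing, with wrist force near 0.

The paddle stands nearly upright and free rather than leaning on the rim. If it tips later, it should come to rest against the rim. None of my checks failed or disagreed.

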